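Find where the salad spinner's crank rubs and brake it there

ROBOT

A 7-joint arm with a two-finger parallel gripper is mounted at the origin on the work surface. World frame = base frame: x ahead of the robot, y to its left, z up, the work surface at z = 0. Lengths are in m, angles in rad, forces in N, time in s.
With the tool pointing down it reaches from about 0.425 to 0.925 m from the base axis. Payload 6.8 kg.
Tool frame: the origin (TCP) lies between the finger pads; the fingertips stand 14 mm ahead of it and the grasp point (between the pads) lies 5 mm behind it; z points along the fingers, y is the line along which they close (so a half turn about z gives the same grasp; the last joint's range is limited). The gripper opens to 85 mm and grips with 20 to 120 N. Pads are 22 mm wide; open, the fingers measure 114 mm over their backs; the gripper's body (76 mm by 85 mm) begins 54 mm behind the grasp point. The pads swing forward as they close: fully open they stand 13 mm farther back than shut.
Start: joints at [1.214, 0.477, 0.022, 1.555, -0.011, 1.109, -0.083], TCP at [0.166, -0.654, 0.245] pointing down, gripper open.
Joint ranges: [-2.96, 2.96], [-0.34, 2.1], [-1.41, 1.46], [0.24, 2.44], [-1.37, 4.51], [0.17, 1.92], [-2.96, 2.96]. Speed limits (rad/s): [2.39, 2.39, 3.14, 3.14, 3.14, 3.14, 3.14].

INTERFACE

Orientations are given as a rotation vector (axis times angle).
In Python, from bench import r, eyes, ticket gives the robot as it stands. The module is installed in compiled form; this text tells all that it offers.
- The arm moves only by the tool arm_command, never from a script. Its argument "plan" is text: rows parted by semicolons, each of 4 numbers parted by spaces: the shift along the tool's x, y, z in m, then the turn about the tool's z in degrees. In form: tx ty tz yaw; .... A call has 1 to 20 rows; each row shifts and turns the commanded pose from where the row before left it, along the tool's axes as they then stand; what a row does not reach is not made up. A row lasts 1/8 s, in which the tool goes at most 62.5 mm and 10.7 degrees, less where a joint would pass 70% of its speed; a pose out of reach is approached as far as the arm can. A call is refused whole if a number of a shift passes 0.0625 or a number of a turn 10.7, either way. A call with a gripper value outside its range is refused whole. "hand" is the closure, from -1 (fully open) to 1 (shut), set as the call begins (left out, the last holds). The fingers move at their own pace and stop on an object; "grip_force" is the grip in N (left out, the last holds). Time passes only in rows, so rows that do not move let the fingers close. It gives the time, the measured TCP pose, the force, the opening and the grip force at its end, in the units of the state.
- r.get_obs(): the state, without advancing time (a new reading comes with each control period).
- eyes.grab_frame(name): name is "side" or "top" or "wrist"; returns (picture, depth): 420x560x3 uint8, red, green, blue; 420x560 float32, m along the optical axis (not along the pixel's ray), 0 where there is no reading.
- eyes.calibration(name): a dict with "fov_y" (degrees; the focal length in pixels is half the picture's height over the tangent of half this angle, whatever the lens; pixels are square), "cx", "cy" (the principal point, pixels), "origin" and "attitude" of the camera in the world; the wrist camera has in their place "tool_from_camera" (4x4, takes a point from camera to tool coordinates, whose origin is the TCP and whose axes are the flange's). Camera axes: x right, y up, looking along -z (the intrinsics and any distortion apply to the point x, -y, -z); pixel columns grow to the right and rows downward; lengths in m; the calibration is good to about 2 mm. The wrist camera is an equidistant fisheye: a pixel r from the principal point sees the ray r / f radians off the axis. A picture is of the moment at which its call begins: read the wrist's pose just before it. calibration takes no time and is no camera call.
- ticket.hand_in(): hands the job in; it is judged then, once.
The state is a dict: "clock": time; "joints": joint angles; "qvel": joint speeds; "tau": joint torques, N m; "tcp_pos": TCP position; "orientation": TCP orientation; "contact_force": force on the tool from outside, world axes, zero at the start; "moment": the same for the moment, N m; "grip_width": finger opening in m; "gripper_force": force on a finger pad.
Only numpy, scipy, OpenCV 4.12 (cv2) and the standard library are available. Lean on these libraries where they do the work, as an engineer would, in place of code of your own. Each camera call takes 0.05 s, during which the arm holds its last target. There are 200 camera calls.

TASK

The salad spinner's crank rubs at one place in its turn; a lighter catch that you may also feel elsewhere is only a moulding seam. Take the crank by its knob and turn it slowly, feeling for the place of greatest drag, then leave it standing on the middle of that tight spot and let go. Then push the brake slide gently fully home so that the crank stays there for me to dress the lid, and leave the other things where they are.

Things in the scene. Friction and masses are not known exactly. Their poses are not given: they have to be found in the camera images.
- spinner: Salad spinner standing firmly on the marble slab (rubber foot, it does not shift): clear bowl with a white slotted basket, white lid, 260 mm across and 144 mm high to the lid's flat upper face (164 mm above the worktop). Origin: centre of its underside; z up is the crank's axis. The brake slide is on the lid's edge on the spinner's own -x side and moves along its +x.
- lid: The spinner's white lid (origin and axes are the spinner's). The crank disc rubs on it at one angle that cannot be seen, at least 0.5 rad from the start and reached by turning either way: the tight spot. A lighter catch, the moulding seam, lies at another unknown angle at least 1.6 rad away. Elsewhere the disc runs clear of it.
- crank: White crank disc, 180 mm across and 6 mm thick, lying on the lid, its top 8 mm above the lid's upper face, with a thin rib (3 mm higher) out to the knob. Origin on the crank's axis at the level of the lid's upper face, 144 mm above the spinner's underside; its own x axis points to the knob.
- knob: Grey knob of the crank; origin at its foot, 12 mm above the lid's upper face. The crank turns endlessly either way and stays where it is left. Drag at the knob as it is turned: about 1 N running clear, climbing smoothly to about 11 to 14 N at the middle of the tight spot (about 0.35 rad wide on either side), up to about 3 N on the seam (0.2 rad either side).
- knob_grip (a point): Middle of the gripping part of the crank's upright grey knob, 68 mm from the crank's axis and 40 mm above the lid's upper face. The knob is 28 mm across, its top 15 mm above this point, its thinner neck from 12 mm below it, the disc's rib 28 mm below it. It turns freely on its own pin, so the hand need not turn as the crank goes round.
- brake_shoe: Rubber shoe of the brake, 8 x 20 x 5 mm, on the inner end of the slide; it touches the disc's rim after about 9 mm of the slide's travel. Origin: that of the slide.
- brake: Grey ribbed thumb tab of the brake slide, standing on the lid: 24 mm wide, 10 mm thick along its travel, top 18 mm and bottom 4 mm above the lid's upper face. Origin: middle of the tab at the height of that face, 114 mm from the crank's axis when off; own +x points to the axis, the way to push. 8 mm outside the origin the lid slopes off, ending 16 mm outside and 10 mm lower.
- brake_top (a point): Middle of the top of the brake tab. The slide travels 12 mm towards the crank's axis, from 114 mm off it (off) to 102 mm (fully home), and stays where it is left. It takes 6 N to move, rising to about 11 N over the last 3 mm as its sprung rubber shoe bears on the disc's rim; there the shoe is pressed solid and the push meets a hard stop.
- bottle: Bystander: empty clear plastic bottle with white twist cap, 62 mm across, 190 mm tall, standing on the slab; origin under its centre.
- spoon_rest: Bystander: white ceramic spoon rest, 96 mm dish with a 42 mm tail, 14 mm high, on the slab; origin under the dish.
- pestle: Bystander: wooden pestle, 145 mm long, 36 mm thick; lies in the lower basket.
- strainer: Bystander: steel tea strainer, 68 mm bowl with handle; in the upper basket.
- cup1: Bystander: lowest of three nested white melamine cups in the upper basket, 74 mm across.
- cup2: Bystander: middle nested cup.
- cup3: Bystander: top nested cup.

How it is judged:
By the outcome, as a careful person would: the job done as asked, in the order asked, and still so for the second after the job is handed in, with the robot touching nothing.
It also fails if it takes over 72 s, if anything falls off the work surface, if the arm or the gripper's body presses on something with over 40 N, if the wrist force passes 120 N, or if a joint passes its speed limit or range.

## Working session

There is one attempt and no reset: what is moved stays moved. The work goes in short steps, Python scripts to look and compute and a tool call to move; the robot and the scene stay as the last step left them, time stands still between calls to the robot, and variables do not carry over. Pictures are saved under pics/ and viewed, at most 10 in all, crops included, and the job is handed in when it is done.

Besides the shell and the picture viewer there is one more tool, called after "Emit:" by a JSON object that holds its "api" and its "payload". arm_command: Moves the arm, as the interface text tells. Its arguments: {"type":"object","properties":{"plan":{"type":"string"},"hand":{"type":"number"},"grip_force":{"type":"number"}},"required":["plan"]}

```bash
mkdir -p pics; cat > h.py <<'E'
import numpy as np, cv2
from scipy.spatial.transform import Rotation as R
from bench import r, eyes, ticket
def world(name):
    o=r.get_obs()
    im,d=eyes.grab_frame(name); c=eyes.calibration(name)
    f=210/np.tan(np.radians(c["fov_y"])/2)
    v,u=np.mgrid[0:420,0:560].astype(float)
    x=(u-c["cx"])/f; y=(v-c["cy"])/f
    if name=="wrist":
        t=np.hypot(x,y)+1e-9; k=np.tan(t)/t; x,y=x*k,y*k
    P=np.stack([x*d,-y*d,-d],-1)
    if name=="wrist":
        T=np.array(c["tool_from_camera"]); P=P@T[:3,:3].T+T[:3,3]
        P=P@R.from_rotvec(o["orientation"]).as_matrix().T+o["tcp_pos"]
    else:
        A=np.array(c["attitude"]); A=A if A.shape==(3,3) else (R.from_rotvec(A) if A.size==3 else R.from_quat(A)).as_matrix()
        P=P@A.T+np.array(c["origin"])
    P[d<=0]=np.nan
    return im,P
def save(n,im): cv2.imwrite(f"pics/{n}.png",im[...,::-1])
E
python3 - <<'E'
from h import *
for n in("side","top"):
    print(n,eyes.calibration(n))
    im,P=world(n); save(n,im); np.save(n,P)
o=r.get_obs(); print(o)
E
```

```text
side {'fov_y': 56.55083595725519, 'cx': 281.3931917878081, 'cy': 209.17710059810543, 'origin': array([0.10846853, 0.44334478, 0.71937645]), 'attitude': array([ 0.4564153 , -1.04451255, -2.1307445 ])}
top {'fov_y': 44.049479033681166, 'cx': 280.9234119604021, 'cy': 203.7325148952996, 'origin': array([ 0.34643712, -0.05540837,  1.43016449]), 'attitude': array([ 0.17488315, -0.16473646, -1.55438886])}
{'clock': 0.1, 'joints': array([ 1.2139109 ,  0.47775933,  0.02231329,  1.55637575, -0.01149275,
        1.10930842, -0.08308622]), 'qvel': array([ 0.00155217, -0.00165321, -0.00022557, -0.00207985, -0.000168  ,
       -0.00017555, -0.00047526]), 'tau': array([ 4.38118717e-03, -5.97759497e+01,  1.61387924e+00, -2.81950414e+01,
        1.29395377e-02,  5.02920346e-03,  1.66576802e-05]), 'tcp_pos': array([ 0.16607763, -0.65370394,  0.24438448]), 'orientation': array([-3.11562829e+00, -3.89672386e-01,  5.22164925e-04]), 'contact_force': array([-0.72266424,  0.47312081, -0.27332483]), 'moment': array([ 0.01501825,  0.02877864, -0.03752897]), 'gripper_force': 0.0, 'grip_width': 0.08532269767252518}
```

View pics/top.png

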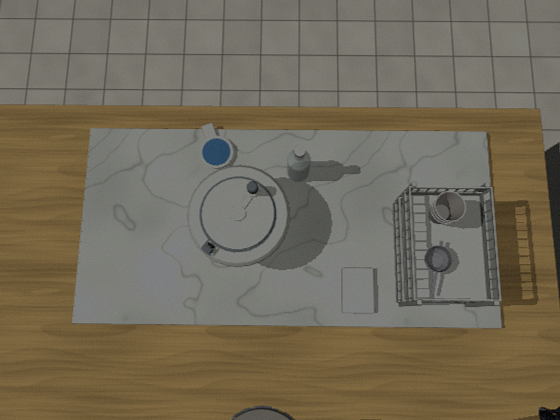

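View pics/side.png

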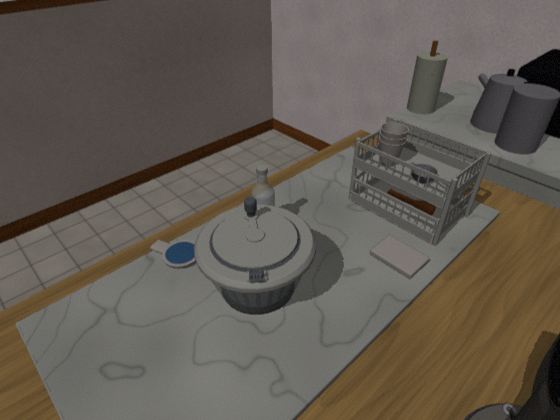

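The top view shows the spinner at about (238,215), the knob at (252,187), the brake tab at (210,247) and the bottle at (299,165). The side view agrees: knob away from the robot, brake tab towards it, spoon rest and bottle beyond.

```bash
python3 - <<'E'
from h import *
from scipy.optimize import least_squares
for n,box in(("top",(160,275,180,300)),("side",(195,300,185,330))):
    P=np.load(n+".npy"); S=P[box[0]:box[1],box[2]:box[3]].reshape(-1,3)
    z=S[:,2]
    L=S[(z>.155)&(z<.18)]
    hull=cv2.convexHull(L[:,:2].astype(np.float32))[:,0]
    f=least_squares(lambda p:np.hypot(*(hull-p[:2]).T)-.130,L[:,:2].mean(0),loss="soft_l1",f_scale=.002)
    print(n,"centre",f.x,"rms",np.sqrt((f.fun**2).mean()),"lid z",np.median(z[(z>.155)&(z<.18)]))
    K=S[(z>.197)&(z<.235)&(np.hypot(*(S[:,:2]-f.x[:2]).T)<.1)]; print(" knob",len(K),K.mean(0),(K.min(0)+K.max(0))/2,K[:,2].max())
    rr=np.hypot(*(S[:,:2]-f.x[:2]).T)
    B=S[(z>.175)&(z<.19)&(rr>.097)&(rr<.128)]; print(" brake",len(B),B.mean(0),(B.min(0)+B.max(0))/2)
P=np.load("top.npy");S=P[140:190,280:320].reshape(-1,3);S=S[S[:,2]>.12];print("bottle",S.mean(0),S.max(0),S.min(0))
E
```

```text
top centre [0.60058881 0.06046235] rms 0.021424460012065456 lid z 0.16788915020537298
 knob 121 [0.65443913 0.02492481 0.21529553] [0.656978   0.02561942 0.21112523] 0.22458703427714655
 brake 44 [0.50958743 0.13265673 0.18083706] [0.50909416 0.13360192 0.18143391]
side centre [0.5973971  0.06337759] rms 0.004379261585265969 lid z 0.16943147909141376
 knob 157 [0.64952354 0.02965891 0.21187964] [0.65292307 0.02643541 0.2093341 ] 0.22095297634652938
 brake 79 [0.50765638 0.13507464 0.18034448] [0.5086234  0.13407942 0.18000487]
bottle [ 0.74034239 -0.08745926  0.16308829] [ 0.77549149 -0.04281322  0.21517723] [ 0.66426278 -0.11754849  0.12014457]
```

```bash
python3 - <<'E'
from h import *
P=np.load("top.npy");S=P[170:315,375:515].reshape(-1,3);S=S[S[:,2]>.05];print("rack",np.nanmin(S,0),np.nanmax(S,0))
print(eyes.calibration("wrist"))
E
```

```text
rack [ 0.38055608 -0.55269569  0.05015425] [ 0.67023938 -0.34959401  0.25649258]
{'fov_y': 65.70646984690485, 'cx': 278.6122005581462, 'cy': 211.6301895220057, 'tool_from_camera': array([[ 1.13877300e-03,  9.46561442e-01,  3.22521534e-01,
         8.18301822e-02],
       [ 9.99999062e-01, -1.32342178e-03,  3.53241806e-04,
         9.88035427e-04],
       [ 7.61197095e-04,  3.22520829e-01, -9.46562061e-01,
        -1.28683954e-01],
       [ 0.00000000e+00,  0.00000000e+00,  0.00000000e+00,
         1.00000000e+00]])}
```

Emit:
{"api": "arm_command", "payload": {"plan": "0 0 -0.03 -9.2; 0 0 -0.03 -9.2; 0 0 -0.03 -9.2; 0 0 -0.03 -9.2", "hand": -1}}

```text
clock: 0.6
tcp_pos: [0.1661, -0.6539, 0.3657]
orientation: [-2.83, -1.361, -0.0]
contact_force: [-0.3, -0.2, -0.5]
grip_width: 0.0852
gripper_force: 0.0
```

Emit:
{"api": "arm_command", "payload": {"plan": "0.052 -0.003 0 0; 0.052 -0.003 0 0; 0.052 -0.003 0 0; 0.052 -0.003 0 0; 0.052 -0.003 0 0; 0.052 -0.003 0 0; 0.052 -0.003 0 0; 0.052 -0.003 0 0; 0.052 -0.003 0 0; 0.052 -0.003 0 0; 0.052 -0.003 0 0; 0.052 -0.003 0 0; 0.052 -0.003 0 0; 0.052 -0.003 0 0; 0.052 -0.003 0 0; 0.052 -0.003 0 0; 0 0 0 0; 0 0 0 0"}}

```text
clock: 2.85
tcp_pos: [0.6516, 0.0224, 0.3646]
orientation: [2.835, 1.354, -0.002]
contact_force: [-0.2, -0.4, -0.8]
grip_width: 0.0857
gripper_force: 0.0
```

```bash
python3 - <<'E'
from h import *
o=r.get_obs(); print(o["tcp_pos"],o["orientation"],o["joints"],o["contact_force"])
im,P=world("wrist"); save("w1",im); np.save("w1",P)
S=P.reshape(-1,3)
S=S[np.isfinite(S[:,0])]
K=S[(S[:,2]>.200)&(S[:,2]<.235)&(np.hypot(S[:,0]-.653,S[:,1]-.027)<.04)]
print("knob",len(K),np.median(K,0),(K.min(0)+K.max(0))/2,K.max(0)-K.min(0))
B=S[(S[:,2]>.176)&(S[:,2]<.19)&(np.hypot(S[:,0]-.509,S[:,1]-.133)<.03)]
print("brake",len(B),B.mean(0) if len(B) else 0)
E
```

```text
[0.65157384 0.02239226 0.3646277 ] [ 2.83495601e+00  1.35352192e+00 -2.31916255e-03] [ 0.25582044  0.41356065 -0.54982529  1.42863229  0.21675621  1.36123639
 -0.98158789] [-0.23883945 -0.41460927 -0.78528037]
knob 810 [0.65556479 0.0265897  0.2182683 ] [0.65425975 0.02452622 0.21049316] [0.02739338 0.02747718 0.02089204]
brake 209 [0.50928783 0.13178349 0.18096651]
```

View pics/w1.png

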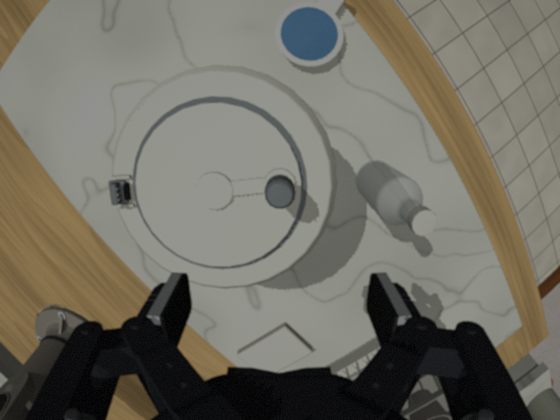

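The wrist view shows the brake tab at (121,191), the hub at (217,191) and the knob at (280,190), nearly in one line. The bottle is clear of the knob's circle, to the right at (400,195).

```bash
python3 - <<'E'
from h import *
P=np.load("w1.npy"); im=cv2.imread("pics/w1.png")
print("hub",np.nanmedian(P[186:197,212:223].reshape(-1,3),0))
from scipy.optimize import least_squares
# lid outer edge & disc edge from radial rays in pixel space
g=cv2.cvtColor(im,cv2.COLOR_BGR2GRAY).astype(float)
pts=[]
for a in np.radians(np.arange(0,360,3)):
    rr=np.arange(65,105); u=(218+rr*np.cos(a)); v=(186+rr*np.sin(a))
    s=cv2.remap(g.astype(np.float32),u.astype(np.float32)[None],v.astype(np.float32)[None],1)[0]
    i=s.argmin(); ui,vi=int(round(u[i])),int(round(v[i])); pts.append(P[vi,ui])
Q=np.array(pts); Q=Q[np.isfinite(Q[:,0])&(abs(Q[:,2]-.17)<.008)]
f=least_squares(lambda p:np.hypot(Q[:,0]-p[0],Q[:,1]-p[1])-p[2],[.598,.064,.09],loss="soft_l1",f_scale=.002)
print("ring",f.x,len(Q),np.median(abs(f.fun)))
S=P.reshape(-1,3);S=S[np.isfinite(S[:,0])&(S[:,2]>.213)&(S[:,2]<.224)&(np.hypot(S[:,0]-.653,S[:,1]-.027)<.03)]
(c,rad)=cv2.minEnclosingCircle(S[:,:2].astype(np.float32));print("knobtop",c,rad)
B=P.reshape(-1,3);B=B[np.isfinite(B[:,0])&(B[:,2]>.178)&(B[:,2]<.186)&(np.hypot(B[:,0]-.509,B[:,1]-.133)<.025)]
print("brake",cv2.minAreaRect(B[:,:2].astype(np.float32)))
E
```

```text
hub [0.59958082 0.05849497 0.17595894]
ring [0.59516611 0.06131664 0.09351757] 109 0.000701187249451507
knobtop (0.6540206670761108, 0.02463029883801937) 0.013997816480696201
brake ((0.5083231329917908, 0.13204175233840942), (0.023737041279673576, 0.01119567733258009), 52.548587799072266)
```

Emit:
{"api": "arm_command", "payload": {"plan": "0.0032 0.0005 0.04 0; 0 0 0.04 0; 0 0 0.035 0; 0 0 0.025 0; 0 0 0.015 0; 0 0 0.0076 0; 0 0 0 0"}}

```text
clock: 3.78
tcp_pos: [0.6544, 0.0248, 0.203]
orientation: [2.835, 1.353, 0.0]
contact_force: [-0.3, 0.1, 0.0]
grip_width: 0.0851
gripper_force: 0.0
```

Emit:
{"api": "arm_command", "payload": {"plan": "0 0 0 0; 0 0 0 0; 0 0 0 0; 0 0 0 0; 0 0 0 0; 0 0 0 0", "hand": 1, "grip_force": 40}}

```text
clock: 4.53
tcp_pos: [0.6547, 0.0251, 0.2033]
orientation: [2.835, 1.353, 0.001]
contact_force: [0.7, -1.1, 3.9]
grip_width: 0.0264
gripper_force: 39.5
```

```bash
python3 - <<'E'
import numpy as np
p=np.radians(7+5*np.arange(73)); d=.068*np.c_[np.diff(np.sin(p)),np.diff(np.cos(p))]
for i in range(0,72,3): print(7+5*i, "; ".join("%.4f %.4f 0 0"%tuple(x) for x in d[i:i+3]))
E
```

```text
7 0.0059 -0.0010 0 0; 0.0057 -0.0015 0 0; 0.0056 -0.0020 0 0
22 0.0054 -0.0025 0 0; 0.0052 -0.0029 0 0; 0.0049 -0.0034 0 0
37 0.0046 -0.0038 0 0; 0.0042 -0.0042 0 0; 0.0039 -0.0045 0 0
52 0.0034 -0.0048 0 0; 0.0030 -0.0051 0 0; 0.0026 -0.0054 0 0
67 0.0021 -0.0056 0 0; 0.0016 -0.0057 0 0; 0.0011 -0.0058 0 0
82 0.0006 -0.0059 0 0; 0.0001 -0.0059 0 0; -0.0005 -0.0059 0 0
97 -0.0010 -0.0059 0 0; -0.0015 -0.0057 0 0; -0.0020 -0.0056 0 0
112 -0.0025 -0.0054 0 0; -0.0029 -0.0052 0 0; -0.0034 -0.0049 0 0
127 -0.0038 -0.0046 0 0; -0.0042 -0.0042 0 0; -0.0045 -0.0039 0 0
142 -0.0048 -0.0034 0 0; -0.0051 -0.0030 0 0; -0.0054 -0.0026 0 0
157 -0.0056 -0.0021 0 0; -0.0057 -0.0016 0 0; -0.0058 -0.0011 0 0
172 -0.0059 -0.0006 0 0; -0.0059 -0.0001 0 0; -0.0059 0.0005 0 0
187 -0.0059 0.0010 0 0; -0.0057 0.0015 0 0; -0.0056 0.0020 0 0
202 -0.0054 0.0025 0 0; -0.0052 0.0029 0 0; -0.0049 0.0034 0 0
217 -0.0046 0.0038 0 0; -0.0042 0.0042 0 0; -0.0039 0.0045 0 0
232 -0.0034 0.0048 0 0; -0.0030 0.0051 0 0; -0.0026 0.0054 0 0
247 -0.0021 0.0056 0 0; -0.0016 0.0057 0 0; -0.0011 0.0058 0 0
262 -0.0006 0.0059 0 0; -0.0001 0.0059 0 0; 0.0005 0.0059 0 0
277 0.0010 0.0059 0 0; 0.0015 0.0057 0 0; 0.0020 0.0056 0 0
292 0.0025 0.0054 0 0; 0.0029 0.0052 0 0; 0.0034 0.0049 0 0
307 0.0038 0.0046 0 0; 0.0042 0.0042 0 0; 0.0045 0.0039 0 0
322 0.0048 0.0034 0 0; 0.0051 0.0030 0 0; 0.0054 0.0026 0 0
337 0.0056 0.0021 0 0; 0.0057 0.0016 0 0; 0.0058 0.0011 0 0
352 0.0059 0.0006 0 0; 0.0059 0.0001 0 0; 0.0059 -0.0005 0 0
```

Emit:
{"api": "arm_command", "payload": {"plan": "0.0059 -0.0010 0 0; 0.0057 -0.0015 0 0; 0.0056 -0.0020 0 0"}}

```text
clock: 4.9
tcp_pos: [0.6624, 0.0415, 0.2032]
orientation: [2.834, 1.353, 0.002]
contact_force: [1.6, -0.8, 4.3]
grip_width: 0.0268
gripper_force: 39.6
```

Emit:
{"api": "arm_command", "payload": {"plan": "0.0054 -0.0025 0 0; 0.0052 -0.0029 0 0; 0.0049 -0.0034 0 0"}}

```text
clock: 5.28
tcp_pos: [0.6655, 0.0592, 0.2033]
orientation: [2.834, 1.353, 0.003]
contact_force: [2.1, -1.4, 6.1]
grip_width: 0.0265
gripper_force: 39.6
```

Emit:
{"api": "arm_command", "payload": {"plan": "0.0046 -0.0038 0 0; 0.0042 -0.0042 0 0; 0.0039 -0.0045 0 0"}}

```text
clock: 5.65
tcp_pos: [0.6639, 0.0769, 0.2033]
orientation: [2.834, 1.353, 0.004]
contact_force: [4.1, -1.8, 5.2]
grip_width: 0.0264
gripper_force: 39.6
```

Emit:
{"api": "arm_command", "payload": {"plan": "0.0044 -0.0038 0 0; 0.0030 -0.0051 0 0; 0.0026 -0.0054 0 0"}}

```text
clock: 6.02
tcp_pos: [0.6575, 0.0945, 0.2032]
orientation: [-2.834, -1.354, 0.0]
contact_force: [-0.8, -0.2, 7.8]
grip_width: 0.0261
gripper_force: 39.8
```

Emit:
{"api": "arm_command", "payload": {"plan": "0.0021 -0.0056 0 0; 0.0016 -0.0057 0 0; 0.0011 -0.0058 0 0"}}

```text
clock: 6.4
tcp_pos: [0.6472, 0.1089, 0.2032]
orientation: [-2.834, -1.354, 0.0]
contact_force: [-0.1, -1.1, 8.4]
grip_width: 0.0264
gripper_force: 39.9
```

Emit:
{"api": "arm_command", "payload": {"plan": "0.0006 -0.0059 0 0; 0.0001 -0.0059 0 0; -0.0005 -0.0059 0 0"}}

```text
clock: 6.78
tcp_pos: [0.6335, 0.1199, 0.2031]
orientation: [-2.834, -1.354, 0.0]
contact_force: [0.2, -1.2, 7.7]
grip_width: 0.0263
gripper_force: 39.9
```

Emit:
{"api": "arm_command", "payload": {"plan": "-0.0010 -0.0059 0 0; -0.0015 -0.0057 0 0; -0.0020 -0.0056 0 0"}}

```text
clock: 7.15
tcp_pos: [0.6174, 0.1272, 0.2031]
orientation: [-2.834, -1.354, 0.0]
contact_force: [0.6, -1.1, 8.1]
grip_width: 0.0265
gripper_force: 39.9
```

Emit:
{"api": "arm_command", "payload": {"plan": "-0.0025 -0.0054 -0.0006 0; -0.0029 -0.0052 0 0; -0.0034 -0.0049 0 0"}}

```text
clock: 7.52
tcp_pos: [0.5996, 0.1301, 0.2033]
orientation: [-2.834, -1.354, -0.0]
contact_force: [1.6, 0.7, 4.3]
grip_width: 0.0264
gripper_force: 39.6
```

Emit:
{"api": "arm_command", "payload": {"plan": "-0.0038 -0.0046 0 0; -0.0042 -0.0042 0 0; -0.0045 -0.0039 0 0"}}

```text
clock: 7.9
tcp_pos: [0.5818, 0.1282, 0.2032]
orientation: [-2.834, -1.354, 0.0]
contact_force: [0.4, 2.3, 3.1]
grip_width: 0.0264
gripper_force: 39.5
```

Emit:
{"api": "arm_command", "payload": {"plan": "-0.0048 -0.0034 0 0; -0.0051 -0.0030 0 0; -0.0054 -0.0026 0 0"}}

```text
clock: 8.28
tcp_pos: [0.5652, 0.1218, 0.2032]
orientation: [-2.834, -1.354, 0.0]
contact_force: [-0.7, 3.4, 3.7]
grip_width: 0.0259
gripper_force: 39.5
```

Emit:
{"api": "arm_command", "payload": {"plan": "-0.0056 -0.0021 0 0; -0.0057 -0.0016 0 0; -0.0058 -0.0011 0 0"}}

```text
clock: 8.65
tcp_pos: [0.5507, 0.1111, 0.2032]
orientation: [-2.835, -1.354, 0.001]
contact_force: [-1.7, 4.7, 4.5]
grip_width: 0.0263
gripper_force: 39.6
```

Emit:
{"api": "arm_command", "payload": {"plan": "-0.0059 -0.0018 0 0; -0.0059 -0.0001 0 0; -0.0059 0.0005 0 0"}}

```text
clock: 9.02
tcp_pos: [0.5393, 0.0972, 0.2033]
orientation: [2.835, 1.352, 0.0]
contact_force: [1.0, -0.3, 3.1]
grip_width: 0.0267
gripper_force: 39.4
```

Emit:
{"api": "arm_command", "payload": {"plan": "-0.0059 0.0010 0 0; -0.0057 0.0015 0 0; -0.0056 0.0020 0 0"}}

```text
clock: 9.4
tcp_pos: [0.5323, 0.0813, 0.2033]
orientation: [2.835, 1.353, 0.001]
contact_force: [5.4, -0.2, -1.0]
grip_width: 0.026
gripper_force: 39.3
```

Emit:
{"api": "arm_command", "payload": {"plan": "-0.0054 0.0025 0 0; -0.0052 0.0029 0 0; -0.0049 0.0034 0 0"}}

```text
clock: 9.78
tcp_pos: [0.5295, 0.0643, 0.2033]
orientation: [2.835, 1.354, 0.002]
contact_force: [6.4, 0.6, -1.5]
grip_width: 0.0266
gripper_force: 39.4
```

Emit:
{"api": "arm_command", "payload": {"plan": "-0.0046 0.0038 0 0; -0.0042 0.0042 0 0; -0.0039 0.0045 0 0"}}

```text
clock: 10.15
tcp_pos: [0.5308, 0.049, 0.2034]
orientation: [-2.831, -1.355, -0.004]
contact_force: [4.0, 7.8, -1.1]
grip_width: 0.0264
gripper_force: 39.6
```

Emit:
{"api": "arm_command", "payload": {"plan": "-0.0013 0.0035 0 0"}}

```text
clock: 10.28
tcp_pos: [0.5315, 0.0465, 0.2034]
orientation: [-2.83, -1.355, -0.0]
contact_force: [-3.1, 8.3, 4.4]
grip_width: 0.0264
gripper_force: 40.2
```

Emit:
{"api": "arm_command", "payload": {"plan": "-0.0020 0.0030 0 0"}}

```text
clock: 10.4
tcp_pos: [0.5322, 0.044, 0.2034]
orientation: [-2.828, -1.356, 0.001]
contact_force: [-2.6, 10.1, 4.3]
grip_width: 0.0265
gripper_force: 40.2
```

Emit:
{"api": "arm_command", "payload": {"plan": "-0.0018 0.0031 0 0"}}

```text
clock: 10.52
tcp_pos: [0.533, 0.0413, 0.2034]
orientation: [-2.827, -1.357, 0.001]
contact_force: [-4.4, 10.4, 6.2]
grip_width: 0.0265
gripper_force: 40.4
```

Emit:
{"api": "arm_command", "payload": {"plan": "-0.0016 0.0032 0 0"}}

```text
clock: 10.65
tcp_pos: [0.534, 0.0384, 0.2034]
orientation: [-2.826, -1.357, 0.002]
contact_force: [-7.1, 12.1, 7.8]
grip_width: 0.0265
gripper_force: 40.6
```

Emit:
{"api": "arm_command", "payload": {"plan": "-0.0015 0.0032 0 0"}}

```text
clock: 10.78
tcp_pos: [0.5353, 0.0355, 0.2034]
orientation: [-2.826, -1.357, 0.003]
contact_force: [-6.8, 11.4, 8.0]
grip_width: 0.0266
gripper_force: 40.7
```

Emit:
{"api": "arm_command", "payload": {"plan": "-0.0013 0.0033 0 0"}}

```text
clock: 10.9
tcp_pos: [0.5367, 0.0322, 0.2034]
orientation: [-2.826, -1.357, 0.004]
contact_force: [-7.6, 10.0, 9.0]
grip_width: 0.0264
gripper_force: 40.8
```

Emit:
{"api": "arm_command", "payload": {"plan": "-0.0011 0.0034 0 0"}}

```text
clock: 11.02
tcp_pos: [0.5385, 0.0288, 0.2034]
orientation: [-2.826, -1.357, 0.006]
contact_force: [-8.5, 9.2, 10.5]
grip_width: 0.0264
gripper_force: 40.8
```

Emit:
{"api": "arm_command", "payload": {"plan": "-0.0010 0.0034 0 0"}}

```text
clock: 11.15
tcp_pos: [0.5407, 0.0251, 0.2034]
orientation: [-2.828, -1.357, 0.006]
contact_force: [-6.6, 6.2, 8.3]
grip_width: 0.0264
gripper_force: 40.7
```

```bash
cat > fit.py <<'E'
import numpy as np
from scipy.optimize import least_squares
A=np.array([[.6624,.0415],[.6655,.0592],[.6639,.0769],[.6575,.0945],[.6472,.1089],[.6335,.1199],[.6174,.1272],[.5996,.1301],[.5818,.1282],[.5652,.1218],[.5507,.1111],[.5393,.0972],[.5323,.0813],[.5295,.0643],[.5308,.049],[.5322,.044],[.534,.0384],[.5367,.0322],[.5407,.0251]])
f=least_squares(lambda p:np.hypot(*(A-p[:2]).T)-p[2],[.5975,.062,.068]); C=f.x
print(C,abs(f.fun).max())
def tang(D):
    D=np.array(D); v=D[:,:2]-C[:2]; th=np.arctan2(v[:,1],v[:,0]); F=D[:,2:4]
    n=np.c_[np.cos(th),np.sin(th)]; t=np.c_[-n[:,1],n[:,0]]
    return np.c_[np.degrees(th)%360,(F*t).sum(1),(F*n).sum(1)].round(2)
E
python3 - <<'E'
from fit import *
print(tang([[.5323,.0813,5.4,-.2],[.5295,.0643,6.4,.6],[.5308,.049,4,7.8],[.5315,.0465,-3.1,8.3],[.5322,.044,-2.6,10.1],[.533,.0413,-4.4,10.4],[.534,.0384,-7.1,12.1],[.5353,.0355,-6.8,11.4],[.5367,.0322,-7.6,10],[.5385,.0288,-8.5,9.2],[.5407,.0251,-6.6,6.2]]))
E
```

```text
[0.59762954 0.06215737 0.06797759] 0.0001856292364438572
[[ 1.6367e+02 -1.3300e+00 -5.2400e+00]
 [ 1.7820e+02 -8.0000e-01 -6.3800e+00]
 [ 1.9114e+02 -6.8800e+00 -5.4300e+00]
 [ 1.9332e+02 -8.7900e+00  1.1000e+00]
 [ 1.9551e+02 -1.0430e+01 -2.0000e-01]
 [ 1.9789e+02 -1.1250e+01  9.9000e-01]
 [ 2.0047e+02 -1.3820e+01  2.4200e+00]
 [ 2.0316e+02 -1.3160e+01  1.7700e+00]
 [ 2.0618e+02 -1.2330e+01  2.4100e+00]
 [ 2.0943e+02 -1.2190e+01  2.8800e+00]
 [ 2.1306e+02 -8.8000e+00  2.1500e+00]]
```

Emit:
{"api": "arm_command", "payload": {"plan": "-0.0008 0.0035 0 0"}}

```text
clock: 11.28
tcp_pos: [0.5436, 0.0209, 0.2033]
orientation: [-2.83, -1.356, 0.005]
contact_force: [-4.4, 3.6, 6.1]
grip_width: 0.0265
gripper_force: 40.4
```

Emit:
{"api": "arm_command", "payload": {"plan": "-0.0006 0.0035 0 0"}}

```text
clock: 11.4
tcp_pos: [0.5466, 0.0172, 0.2033]
orientation: [-2.832, -1.355, 0.004]
contact_force: [-2.5, 1.3, 4.8]
grip_width: 0.0264
gripper_force: 40.3
```

Emit:
{"api": "arm_command", "payload": {"plan": "-0.0004 0.0035 0 0"}}

```text
clock: 11.52
tcp_pos: [0.5497, 0.0138, 0.2032]
orientation: [-2.833, -1.355, 0.003]
contact_force: [-0.7, 0.6, 3.3]
grip_width: 0.0263
gripper_force: 40.1
```

Emit:
{"api": "arm_command", "payload": {"plan": "-0.0002 0.0036 0 0; 0 0 0 0"}}

```text
clock: 11.78
tcp_pos: [0.5536, 0.0103, 0.2032]
orientation: [2.835, 1.353, -0.0]
contact_force: [-0.7, -0.4, 2.7]
grip_width: 0.0265
gripper_force: 40.1
```

Emit:
{"api": "arm_command", "payload": {"plan": "0.0002 -0.0036 0 0; 0.0004 -0.0035 0 0"}}

```text
clock: 12.02
tcp_pos: [0.5483, 0.0154, 0.2033]
orientation: [2.834, 1.353, 0.0]
contact_force: [1.6, -2.0, 1.5]
grip_width: 0.0267
gripper_force: 40.0
```

Emit:
{"api": "arm_command", "payload": {"plan": "0.0006 -0.0035 0 0"}}

```text
clock: 12.15
tcp_pos: [0.5463, 0.0176, 0.2034]
orientation: [2.834, 1.352, 0.001]
contact_force: [4.4, -5.2, 1.2]
grip_width: 0.0266
gripper_force: 40.0
```

Emit:
{"api": "arm_command", "payload": {"plan": "0.0008 -0.0035 0 0"}}

```text
clock: 12.28
tcp_pos: [0.5444, 0.0198, 0.2034]
orientation: [2.833, 1.351, 0.001]
contact_force: [5.3, -6.1, 0.3]
grip_width: 0.0266
gripper_force: 40.0
```

Emit:
{"api": "arm_command", "payload": {"plan": "0.0010 -0.0034 0 0"}}

```text
clock: 12.4
tcp_pos: [0.5427, 0.0222, 0.2035]
orientation: [2.833, 1.35, 0.002]
contact_force: [5.6, -7.3, 0.7]
grip_width: 0.0263
gripper_force: 40.0
```

Emit:
{"api": "arm_command", "payload": {"plan": "0.0011 -0.0034 0 0"}}

```text
clock: 12.52
tcp_pos: [0.5411, 0.0246, 0.2035]
orientation: [2.833, 1.349, 0.002]
contact_force: [5.8, -9.2, 1.8]
grip_width: 0.0267
gripper_force: 40.0
```

Emit:
{"api": "arm_command", "payload": {"plan": "0.0013 -0.0033 0 0"}}

```text
clock: 12.65
tcp_pos: [0.5395, 0.0271, 0.2036]
orientation: [2.833, 1.348, 0.002]
contact_force: [7.2, -10.3, 0.5]
grip_width: 0.0265
gripper_force: 40.1
```

Emit:
{"api": "arm_command", "payload": {"plan": "0.0015 -0.0032 0 0"}}

```text
clock: 12.78
tcp_pos: [0.538, 0.0298, 0.2036]
orientation: [2.832, 1.347, 0.001]
contact_force: [5.1, -11.6, 1.9]
grip_width: 0.0265
gripper_force: 40.2
```

Emit:
{"api": "arm_command", "payload": {"plan": "0.0016 -0.0032 0 0"}}

```text
clock: 12.9
tcp_pos: [0.5364, 0.0328, 0.2035]
orientation: [2.833, 1.347, 0.001]
contact_force: [6.0, -11.8, 1.9]
grip_width: 0.0263
gripper_force: 40.2
```

Emit:
{"api": "arm_command", "payload": {"plan": "0.0018 -0.0031 0 0"}}

```text
clock: 13.02
tcp_pos: [0.5349, 0.0362, 0.2035]
orientation: [2.833, 1.347, 0.0]
contact_force: [3.8, -11.3, 2.6]
grip_width: 0.0266
gripper_force: 40.3
```

Emit:
{"api": "arm_command", "payload": {"plan": "0.0020 -0.0030 0 0"}}

```text
clock: 13.15
tcp_pos: [0.5334, 0.0399, 0.2035]
orientation: [2.833, 1.347, -0.001]
contact_force: [2.8, -9.3, 4.2]
grip_width: 0.0261
gripper_force: 40.3
```

Emit:
{"api": "arm_command", "payload": {"plan": "0.0021 -0.0029 0 0"}}

```text
clock: 13.28
tcp_pos: [0.532, 0.0445, 0.2034]
orientation: [2.834, 1.349, -0.001]
contact_force: [1.9, -6.1, 3.1]
grip_width: 0.026
gripper_force: 40.3
```

Emit:
{"api": "arm_command", "payload": {"plan": "0.0023 -0.0027 0 0"}}

```text
clock: 13.4
tcp_pos: [0.5309, 0.0493, 0.2034]
orientation: [2.835, 1.351, -0.001]
contact_force: [0.0, -3.4, 3.1]
grip_width: 0.0261
gripper_force: 40.3
```

```bash
python3 - <<'E'
from fit import *
fw=tang([[.5295,.0643,6.4,.6],[.5308,.049,4,7.8],[.5315,.0465,-3.1,8.3],[.5322,.044,-2.6,10.1],[.533,.0413,-4.4,10.4],[.534,.0384,-7.1,12.1],[.5353,.0355,-6.8,11.4],[.5367,.0322,-7.6,10],[.5385,.0288,-8.5,9.2],[.5407,.0251,-6.6,6.2],[.5436,.0209,-4.4,3.6],[.5466,.0172,-2.5,1.3],[.5497,.0138,-.7,.6]])
bw=tang([[.5463,.0176,4.4,-5.2],[.5444,.0198,5.3,-6.1],[.5427,.0222,5.6,-7.3],[.5411,.0246,5.8,-9.2],[.5395,.0271,7.2,-10.3],[.538,.0298,5.1,-11.6],[.5364,.0328,6,-11.8],[.5349,.0362,3.8,-11.3],[.5334,.0399,2.8,-9.3],[.532,.0445,1.9,-6.1],[.5309,.0493,0,-3.4]])
for D in(fw,bw):
    m=lambda p:p[3]+p[1]*np.where(abs(D[:,0]-p[0])<p[2],.5+.5*np.cos(np.pi*(D[:,0]-p[0])/p[2]),0)
    g=least_squares(lambda p:m(p)-abs(D[:,1]),[203,12,20,1]); print(g.x.round(2),g.fun.round(1)); print(D[:,:2].tolist())
E
```

```text
[0.59762954 0.06215737 0.06797759] 0.0001856292364438572
[203.38  12.66  24.12   0.73] [-0.1  0.  -0.1 -0.1  0.6 -0.9  0.2  0.7 -0.7  0.2 -0.   0.   0.1]
[[178.2, -0.8], [191.14, -6.88], [193.32, -8.79], [195.51, -10.43], [197.89, -11.25], [200.47, -13.82], [203.16, -13.16], [206.18, -12.33], [209.43, -12.19], [213.06, -8.8], [217.37, -5.53], [221.38, -2.63], [225.25, -0.92]]
[207.7   12.27  24.72   0.67] [-0.7 -0.1  0.6  0.4 -0.2  0.3 -0.5 -0.2 -0.1  0.2  0.2]
[[220.96, 6.81], [218.51, 8.07], [216.03, 9.2], [213.6, 10.87], [211.09, 12.54], [208.49, 12.63], [205.62, 13.23], [202.48, 11.89], [199.11, 9.7], [195.06, 6.38], [190.91, 3.34]]
```

Emit:
{"api": "arm_command", "payload": {"plan": "-0.0012 0.0013 0 0; -0.0012 0.0013 0 0"}}

```text
clock: 13.65
tcp_pos: [0.5308, 0.0499, 0.2033]
orientation: [-2.83, -1.356, -0.001]
contact_force: [-2.0, 6.3, 3.2]
grip_width: 0.0263
gripper_force: 40.4
```

Emit:
{"api": "arm_command", "payload": {"plan": "-0.0011 0.0014 0 0; -0.0011 0.0014 0 0"}}

```text
clock: 13.9
tcp_pos: [0.5314, 0.0472, 0.2034]
orientation: [-2.829, -1.357, -0.001]
contact_force: [-2.6, 7.0, 4.5]
grip_width: 0.0264
gripper_force: 40.5
```

Emit:
{"api": "arm_command", "payload": {"plan": "-0.0010 0.0015 0 0; -0.0010 0.0015 0 0"}}

```text
clock: 14.15
tcp_pos: [0.5321, 0.0443, 0.2034]
orientation: [-2.828, -1.357, -0.001]
contact_force: [-4.3, 9.2, 5.4]
grip_width: 0.0264
gripper_force: 40.6
```

Emit:
{"api": "arm_command", "payload": {"plan": "-0.0009 0.0015 0 0; -0.0009 0.0015 0 0"}}

```text
clock: 14.4
tcp_pos: [0.5329, 0.0416, 0.2034]
orientation: [-2.827, -1.357, 0.0]
contact_force: [-6.1, 10.7, 6.7]
grip_width: 0.0265
gripper_force: 40.7
```

Emit:
{"api": "arm_command", "payload": {"plan": "-0.0008 0.0016 0 0; -0.0008 0.0016 0 0"}}

```text
clock: 14.65
tcp_pos: [0.5339, 0.0388, 0.2034]
orientation: [-2.826, -1.358, 0.001]
contact_force: [-7.7, 10.9, 7.8]
grip_width: 0.026
gripper_force: 40.9
```

Emit:
{"api": "arm_command", "payload": {"plan": "-0.0008 0.0016 0 0; -0.0008 0.0016 0 0"}}

```text
clock: 14.9
tcp_pos: [0.5352, 0.0356, 0.2034]
orientation: [-2.826, -1.358, 0.002]
contact_force: [-8.3, 11.5, 9.3]
grip_width: 0.0267
gripper_force: 41.0
```

Emit:
{"api": "arm_command", "payload": {"plan": "0 0 0 0; 0 0 0 0"}}

```text
clock: 15.15
tcp_pos: [0.5353, 0.0354, 0.2034]
orientation: [-2.826, -1.358, 0.002]
contact_force: [-8.4, 9.4, 8.4]
grip_width: 0.0265
gripper_force: 41.0
```

Emit:
{"api": "arm_command", "payload": {"plan": "-0.0006 0.0014 0 0; -0.0005 0.0013 0 0"}}

```text
clock: 15.4
tcp_pos: [0.5364, 0.0329, 0.2034]
orientation: [-2.826, -1.358, 0.003]
contact_force: [-8.4, 9.8, 8.9]
grip_width: 0.0265
gripper_force: 41.1
```

Emit:
{"api": "arm_command", "payload": {"plan": "0 0 0 0; 0 0 0 0"}}

```text
clock: 15.65
tcp_pos: [0.5365, 0.0326, 0.2034]
orientation: [-2.827, -1.357, 0.003]
contact_force: [-9.0, 9.9, 8.4]
grip_width: 0.0261
gripper_force: 41.1
```

Emit:
{"api": "arm_command", "payload": {"plan": "0.0004 -0.0023 -0.0005 0; 0.0003 -0.0023 -0.0005 0; 0 0 0 0"}}

```text
clock: 16.02
tcp_pos: [0.5362, 0.0329, 0.2037]
orientation: [-2.832, -1.355, -0.003]
contact_force: [4.2, 4.8, -5.4]
grip_width: 0.0265
gripper_force: 40.3
```

Emit:
{"api": "arm_command", "payload": {"plan": "0.0015 0 0.0005 0; 0 0 0 0"}}

```text
clock: 16.27
tcp_pos: [0.5363, 0.033, 0.2036]
orientation: [-2.834, -1.354, 0.001]
contact_force: [-1.1, 2.9, 1.1]
grip_width: 0.0263
gripper_force: 41.0
```

Emit:
{"api": "arm_command", "payload": {"plan": "0 0 0 0; 0 0 0 0; 0 0 0 0; 0 0 0 0", "hand": -1}}

```text
clock: 16.77
tcp_pos: [0.5368, 0.0321, 0.2038]
orientation: [2.835, 1.353, -0.0]
contact_force: [1.1, -0.3, 1.0]
grip_width: 0.0855
gripper_force: 0.0
```

Emit:
{"api": "arm_command", "payload": {"plan": "0 0 -0.01 0; 0 0 -0.03 0; 0 0 -0.04 0; 0 0 -0.04 0; 0 0 0 0; 0 0 0 0"}}

```text
clock: 17.52
tcp_pos: [0.5365, 0.0323, 0.3237]
orientation: [2.835, 1.354, -0.0]
contact_force: [-0.3, 0.4, -0.7]
grip_width: 0.0855
gripper_force: 0.0
```

```bash
python3 - <<'E'
from h import *
o=r.get_obs(); print(o["tcp_pos"],o["orientation"],o["contact_force"])
for n in("wrist","top","side"):
    im,P=world(n); save("b_"+n,im); np.save("b_"+n,P)
    S=P.reshape(-1,3); S=S[np.isfinite(S[:,0])&(S[:,2]>.213)&(S[:,2]<.224)&(np.hypot(S[:,0]-.536,S[:,1]-.033)<.03)]
    if len(S)>9: print(n,len(S),cv2.minEnclosingCircle(S[:,:2].astype(np.float32)),S.mean(0))
E
```

```text
[0.53647553 0.03227112 0.3237461 ] [ 2.83466118e+00  1.35377537e+00 -3.04544513e-04] [-0.29518798  0.35135998 -0.6770796 ]
wrist 918 ((0.5357507467269897, 0.03257707878947258), 0.013874966651201248) [0.53656289 0.03372366 0.21802929]
side 108 ((0.5360487699508667, 0.03489016741514206), 0.013982235454022884) [0.5336862  0.03638476 0.21733988]
```

View pics/b_wrist.png

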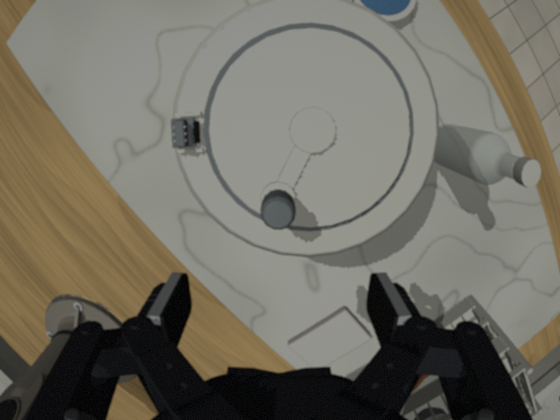

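The knob now stands at (278,208) in the wrist view, which is about 205.5° in the world, with the hand clear of it. The tab is at (185,131), still off.

```bash
python3 - <<'E'
from h import *
P=np.load("b_wrist.npy"); o=r.get_obs(); p0=np.array([.5365,.0323,.3237]); M=R.from_rotvec(o["orientation"]).as_matrix()
S=P.reshape(-1,3); S=S[np.isfinite(S[:,0])&(S[:,2]>.1785)&(S[:,2]<.187)&(np.hypot(S[:,0]-.509,S[:,1]-.132)<.022)]
T=(S-o["tcp_pos"])@M; print(len(S),S.mean(0),"tool",T.mean(0),cv2.minAreaRect((T[:,:2]*1000).astype(np.float32)))
C=(np.array([.5976,.0622,.164])-o["tcp_pos"])@M; print("centre in tool",C)
E
```

```text
321 [0.50824393 0.13196419 0.18175922] tool [ 0.06031353 -0.08418896  0.14096778] ((60.014892578125, -84.67435455322266), (23.605573654174805, 11.585657119750977), 1.5880900621414185)
centre in tool [0.06224634 0.0291875  0.15854568]
```

Emit:
{"api": "arm_command", "payload": {"plan": "0.0200 -0.0387 0 0; 0.0200 -0.0387 0 0; 0.0198 -0.0386 0 0; 0 0 0.04 0; 0 0 0 0; 0 0 0 0", "hand": 1, "grip_force": 60}}

```text
clock: 18.42
tcp_pos: [0.4845, 0.1513, 0.2842]
orientation: [-2.835, -1.352, 0.0]
contact_force: [0.7, 0.4, 0.6]
grip_width: -0.0001
gripper_force: 0.0
```

```bash
python3 - <<'E'
from h import *
o=r.get_obs(); print(o["tcp_pos"],o["orientation"],o["grip_width"])
im,P=world("wrist"); save("c_wrist",im)
M=R.from_rotvec(o["orientation"]).as_matrix()
T=((P-o["tcp_pos"])@M)
S=T.reshape(-1,3); S=S[np.isfinite(S[:,0])&(abs(S[:,0])<.03)&(abs(S[:,1])<.07)&(S[:,2]<.03)]
for z in np.arange(-.06,.02,.01):
    q=S[(S[:,2]>z)&(S[:,2]<z+.01)]
    if len(q)>5: print(round(z,3),len(q),q.min(0).round(4),q.max(0).round(4))
print("tab tool", (np.array([.5082,.1320,.182])-o["tcp_pos"])@M)
W=P.reshape(-1,3); W=W[np.isfinite(W[:,0])&(W[:,2]>.1785)&(W[:,2]<.187)&(np.hypot(W[:,0]-.509,W[:,1]-.132)<.022)]
t=(W-o["tcp_pos"])@M; print(len(W), cv2.minAreaRect((t[:,:2]*1000).astype(np.float32)) if len(W)>4 else "")
E
```

```text
[0.48453258 0.15133308 0.28424676] [-2.83540340e+00 -1.35225196e+00  4.91678179e-04] -8.323843372560181e-05
-0.06 5868 [-0.0128 -0.0521 -0.06  ] [ 0.0168  0.0521 -0.05  ]
-0.05 5439 [-0.0125 -0.0451 -0.05  ] [ 0.0147  0.0448 -0.04  ]
-0.04 3219 [-0.0133 -0.0362 -0.04  ] [ 0.0133  0.0369 -0.03  ]
-0.03 1002 [-0.013  -0.0212 -0.03  ] [ 0.0123  0.0212 -0.02  ]
-0.02 756 [ 0.0044 -0.0136 -0.02  ] [ 0.0105  0.0136 -0.01  ]
-0.01 704 [ 0.004  -0.0134 -0.01  ] [ 0.0105  0.0138 -0.    ]
0.0 462 [ 0.0046 -0.0132  0.    ] [0.0101 0.0137 0.01  ]
0.01 20 [ 0.0085 -0.0065  0.0101] [0.0093 0.0065 0.0111]
tab tool [-0.00010898  0.03059566  0.10223604]
417 ((0.10730648040771484, 29.984996795654297), (11.107141494750977, 23.872699737548828), 87.08079528808594)
```

View pics/c_wrist.png

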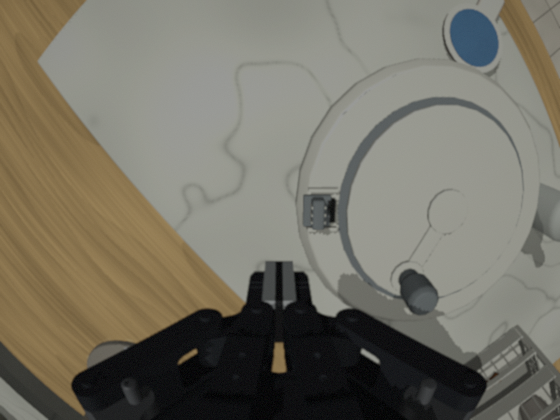

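The closed fingers at (279,275) stand outside the tab at (322,212), with about an 11 mm gap along the push line. The knob at (418,292) is well out of the way.

Emit:
{"api": "arm_command", "payload": {"plan": "0 0 0.04 0; 0 0 0.035 0; 0 0 0.02 0; 0 0 0.005 0; 0 0 0 0"}}

```text
clock: 19.1
tcp_pos: [0.4849, 0.1519, 0.1847]
orientation: [2.835, 1.353, 0.002]
contact_force: [-0.5, -0.4, -0.1]
grip_width: -0.0005
gripper_force: 0.0
```

Emit:
{"api": "arm_command", "payload": {"plan": "0 0.003 0 0; 0 0.003 0 0; 0 0.002 0 0; 0 0.002 0 0; 0 0 0 0"}}

```text
clock: 19.73
tcp_pos: [0.492, 0.1454, 0.1838]
orientation: [-2.835, -1.353, 0.0]
contact_force: [0.4, 0.1, 0.2]
grip_width: 0.0
gripper_force: 0.0
```

Emit:
{"api": "arm_command", "payload": {"plan": "0 0.0015 0 0; 0 0.0015 0 0; 0 0.001 0 0; 0 0.001 0 0"}}

```text
clock: 20.23
tcp_pos: [0.4945, 0.1435, 0.1837]
orientation: [-2.833, -1.355, 0.003]
contact_force: [-4.9, 3.5, 2.7]
grip_width: 0.0
gripper_force: 3.0
```

Emit:
{"api": "arm_command", "payload": {"plan": "0 0.001 0 0; 0 0.001 0 0; 0 0.001 0 0; 0 0.001 0 0; 0 0.001 0 0"}}

```text
clock: 20.85
tcp_pos: [0.4984, 0.1404, 0.1837]
orientation: [-2.833, -1.355, 0.003]
contact_force: [-5.0, 4.0, 2.2]
grip_width: -0.0004
gripper_force: 3.0
```

Emit:
{"api": "arm_command", "payload": {"plan": "0 0.001 0 0; 0 0.001 0 0; 0 0.001 0 0"}}

```text
clock: 21.22
tcp_pos: [0.5007, 0.1385, 0.1837]
orientation: [-2.833, -1.355, 0.002]
contact_force: [-5.4, 3.3, 2.9]
grip_width: 0.0001
gripper_force: 3.0
```

Emit:
{"api": "arm_command", "payload": {"plan": "0 0.0008 0 0; 0 0.0008 0 0"}}

```text
clock: 21.48
tcp_pos: [0.5017, 0.1377, 0.1837]
orientation: [-2.832, -1.355, 0.003]
contact_force: [-6.2, 4.1, 2.6]
grip_width: 0.0001
gripper_force: 3.8
```

Emit:
{"api": "arm_command", "payload": {"plan": "0 0.0008 0 0; 0 0.0008 0 0"}}

```text
clock: 21.72
tcp_pos: [0.5025, 0.1371, 0.1837]
orientation: [-2.831, -1.356, 0.004]
contact_force: [-7.6, 5.4, 3.6]
grip_width: 0.0001
gripper_force: 4.5
```

Emit:
{"api": "arm_command", "payload": {"plan": "0 0.0008 0 0; 0 0.0008 0 0"}}

```text
clock: 21.98
tcp_pos: [0.5034, 0.1364, 0.1837]
orientation: [-2.831, -1.356, 0.005]
contact_force: [-9.0, 4.9, 5.4]
grip_width: -0.0001
gripper_force: 5.2
```

Emit:
{"api": "arm_command", "payload": {"plan": "0 0.0008 0 0; 0 0.0008 0 0"}}

```text
clock: 22.22
tcp_pos: [0.5037, 0.1362, 0.1836]
orientation: [-2.829, -1.356, 0.006]
contact_force: [-13.4, 6.9, 6.3]
grip_width: -0.0003
gripper_force: 7.3
```

Emit:
{"api": "arm_command", "payload": {"plan": "0 0.0008 0 0; 0 0.0008 0 0"}}

```text
clock: 22.48
tcp_pos: [0.5039, 0.136, 0.1836]
orientation: [-2.827, -1.357, 0.008]
contact_force: [-16.8, 9.1, 8.8]
grip_width: 0.0
gripper_force: 9.3
```

Emit:
{"api": "arm_command", "payload": {"plan": "0 -0.006 0 0; 0 -0.008 0 0; 0 -0.008 0 0; 0 -0.005 -0.02 0; 0 0 -0.04 0; 0 -0.02 -0.06 0; 0 -0.02 0 0; 0 0 0 0; 0 0 0 0"}}

```text
clock: 23.6
tcp_pos: [0.4561, 0.1732, 0.3018]
orientation: [2.835, 1.353, -0.003]
contact_force: [-0.4, -0.5, -0.8]
grip_width: 0.0004
gripper_force: 0.0
```

```bash
python3 - <<'E'
from h import *
from fit import C
o=r.get_obs(); print(o["tcp_pos"],o["contact_force"],o["clock"])
out=[]
for n in("wrist","side"):
    im,P=world(n); out.append(im)
    W=P.reshape(-1,3); W=W[np.isfinite(W[:,0])]
    B=W[(W[:,2]>.1785)&(W[:,2]<.187)&(np.hypot(W[:,0]-.515,W[:,1]-.127)<.028)]
    K=W[(W[:,2]>.213)&(W[:,2]<.224)&(np.hypot(W[:,0]-.536,W[:,1]-.033)<.03)]
    if len(B)>4: b=cv2.minAreaRect(B[:,:2].astype(np.float32)); print(n,"brake",b,np.hypot(*(np.array(b[0])-C[:2])))
    if len(K)>4: k=cv2.minEnclosingCircle(K[:,:2].astype(np.float32)); v=np.array(k[0])-C[:2]; print("knob",k,np.degrees(np.arctan2(v[1],v[0]))%360)
save("d",cv2.resize(np.hstack(out),(800,300)))
E
```

```text
[0.59762954 0.06215737 0.06797759] 0.0001856292364438572
[0.45614499 0.17318796 0.30179626] [-0.39324249 -0.48622328 -0.7687199 ] 23.6
wrist brake ((0.5170940160751343, 0.124569371342659), (0.02413853630423546, 0.01141422800719738), 52.456172943115234) 0.10188831152788519
knob ((0.5349535346031189, 0.03381992504000664), 0.013995792716741562) 204.32895784922601
side brake ((0.5183066725730896, 0.12630335986614227), (0.02309458889067173, 0.010971092619001865), 57.691768646240234) 0.10201384626531218
knob ((0.5354581475257874, 0.03499089553952217), 0.013419407419860363) 203.60345228876017
```

View pics/d.png

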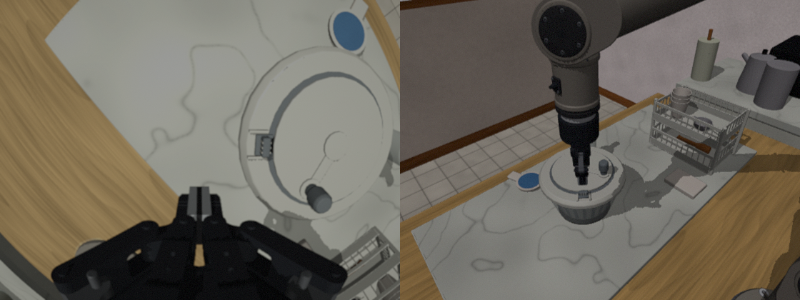

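The tab now stands 102 mm from the axis, at (263,146) in the left half, so the brake is fully home. The knob at (317,198) has stayed on the tight spot, nothing else has moved, and the hand is clear.

```bash
python3 -c "
from bench import ticket; print(ticket.hand_in())"
```

```text
the job is handed in; nothing more can be done
None
```

I left the crank on the middle of its tight spot (about 13 N peak drag, near 205° in the world frame, judged good to about 2°), let go, pushed the brake fully home (tab 102 mm from the axis), left the other things untouched and handed the job in at about 24 s.

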